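# Set a metering needle valve a quarter turn off its seat and open the air supply

## Task

Set the metering needle on the air manifold: with the blue supply lever still shut, turn the T-handle clockwise until the needle bottoms gently on its seat (firm resistance, but do not force it: that scores the needle), then back it off a quarter turn. Then swing the blue lever fully open, in line with the pipe, without disturbing that setting, and do not disturb the loose things lying round the manifold.

Things in the scene. Friction and masses are not known exactly. Their poses are not given: they have to be found in the camera images.
- manifold: Air manifold fixed to the bench: aluminium block 56 x 156 mm, top at z = 46 mm, on a dark base plate. Origin on the bench under the block's centre; y runs along the pipe towards the copper inlet (36 mm high, out to y = 133 mm; brass outlet tail to y = -112 mm); z up. Needle valve at y = -42 mm (steel body up to z = 74 mm), lever valve at y = +46 mm.
- gauge (a point): Centre of the white face of the pressure gauge on the manifold, 46 mm across, face up, its highest point 74 mm above the bench. Beside the work: keep clear.
- needle: Needle valve's T-handle and stem. Origin: centre of the bar, on the upright turning axis, about 100 mm above the bench. Bar along x: round, 10 mm thick, 68 mm long over its caps (red cap, 11 mm thick, at +x; black at -x). Stem below it at most 11 mm thick, clear down to z = 74 mm. Turns freely as a screw, z up: clockwise from above closes and lowers it, 2 mm a turn.
- red_end (a point): Outer end of the red cap, 34 mm from the turning axis. The T-handle starts 35 to 165 degrees short of its seat and bottoms at a different angle each time; no more is known beforehand. Thread friction about 0.05 Nm. On the seat, resistance rises about 0.07 Nm a degree: bottomed from 0.25 Nm at the handle; above 0.9 Nm the needle is scored. It stays where it is left.
- seat (a point): Centre of the needle's soft seat inside the block, hidden, 20 mm above the bench under the T-handle, z up; its heading means nothing (a plain washer).
- needle_tip (a point): Hidden lower tip of the needle, on the turning axis. It touches the seat when the screw bottoms (the soft seat then gives up to 0.07 mm under the screw before the needle is scored) and stands 0.5 mm above it a quarter turn later: too little for the measured positions to show.
- lever (a joint): Angle of the blue supply lever, rad: up to 0.12 at the start = shut (lever crosswise, pointing to the manifold's -x); 1.57 = fully open, at its stop (lever along the manifold's +y, over the inlet pipe). Swings level about an upright axis at the manifold's y = +46 mm, clockwise from above to open, against 0.12 Nm of friction; stays where it is left.
- lever_tip (a point): Point in the blue sleeve of the supply lever, 80 mm from the lever's axis, 67 mm above the bench. The sleeve is 15 mm wide and 9 mm thick about this height and runs from 34 to 92 mm from the axis, with a tab down to z = 56 mm at its end.
- bearing_a: Loose ball bearing, 62 mm across, 16 mm thick, lying flat; origin under its centre. A bystander.
- locker_bottle: Small red bottle with a black nozzle, 36 mm across, 96 mm tall, standing; origin under its centre. A bystander.
- torch: Black torch lying on the bench, 111 mm long along its y axis, 27 mm thick; origin under its centre. A bystander.
- gear_b: Small steel gear lying flat, 40 mm across, 26 mm tall; origin under its centre. A bystander.

How it is judged (in metres and radians):
On the way, in this order (a step that is already met when the one before it is completed fails the run):
1. the needle bottoms on its seat with the supply lever still shut (z of needle_tip in the frame of seat below -1.6e-05 m and value of joint lever below 0.3 rad), for 0.15 s.
2. the needle is backed off a quarter turn, the supply lever still shut (z of needle_tip in the frame of seat between 0.00036 and 0.00064 m and angular speed of needle below 0.1 rad/s and value of joint lever below 0.3 rad), for 0.4 s.
3. the supply lever is swung fully open (value of joint lever above 1.45 rad), for 0.2 s.
At the end, for the whole second after the job is handed in: The needle's tip stands 0.36 to 0.64 mm above its seat (a quarter turn off the seat, within 25 degrees; the thread has 2 mm lead), at rest; the supply lever is open to within 7 degrees of its stop (joint over 1.45 rad); no loose bystander shifted by more than 20 mm (z of needle_tip in the frame of seat between 0.00036 and 0.00064 m and value of joint lever above 1.45 rad and angular speed of needle below 0.05 rad/s); the robot touches nothing.
It fails at once if the needle is forced: pressed over 0.07 mm into its seat, which takes about 0.9 Nm at the handle (z of needle_tip in the frame of seat below -7.2e-05 m).
It fails at once if a loose bystander (the loose ball bearing, the small red bottle, the black torch, the small gear) is shifted by more than 20 mm (distance of any of bearing_a, locker_bottle, torch, gear_b from where it was at the start of the episode above 0.02 m).
It also fails if it takes over 72 s, if anything falls off the work surface, if the arm or the gripper's body presses on something with over 40 N, if the wrist force passes 120 N, or if a joint passes its speed limit or range.

## Robot

A 6-joint arm with a two-finger parallel gripper is mounted at the origin on a cart in front of the work surface, level with it; the furniture and walls round the work are solid. World frame = base frame: x ahead of the robot, y to its left, z up, the work surface at z = 0. Lengths are in mm, angles in rad, forces in N, time in s.
With the tool pointing down it reaches from about 350 to 975 mm from the base axis. Payload 7.1 kg.
Tool frame: the origin (TCP) lies on the front face of the gripper's body, between the roots of the fingers; the fingertips stand 80 mm ahead of it and the grasp point (between the pads) lies 61 mm ahead of it (env.tips_ahead is the distance from the TCP to the fingertips, in mm); z points along the fingers, y is the line along which they close (so a half turn about z gives the same grasp; the last joint's range is limited). The gripper opens to 88 mm and grips with 3 to 60 N. Pads are 20 mm wide; open, the fingers measure 115 mm over their backs; the gripper's body (75 mm by 178 mm) begins 61 mm behind the grasp point.
Start: joints at [-1.172, 0.423, 1.63, -0, 1.089, -0.019], TCP at [253.61, -571.216, 302.675] pointing down, gripper open.
Joint ranges: [-3, 3], [-0.9, 2.11], [0.09, 2.58], [-1.31, 4.45], [0.11, 2.69], [-2.54, 2.54]. Speed limits (rad/s): [2.39, 2.39, 3.01, 3.14, 3.14, 3.14].

## Interface

Orientations are given as a unit quaternion [x, y, z, w].
In Python, from station import env, set_gripper, viewer, workorder gives the robot as it stands. Calls block until the motion is done:
- env.reach(position, orientation): joint-space move of the TCP to a pose.
- env.move_l(position, rot=None, rate=150, f_stop=None): straight line of the TCP; rot=None keeps the orientation; rate is the mean speed in mm/s. With f_stop (N) it stops when the force on the tool has changed by that much, and returns True; else False.
- env.move_joints(angles): joint-space move.
- set_gripper(opening): finger opening in mm; the grip force is fixed at half the most; returns when the fingers have stopped.
- env.hold(seconds).
- env.ik(position, orientation): joint angles nearest the present ones, or None.
- env.read_state(): the state.
- viewer.camera(name): name is "scene" or "side" or "wrist"; returns the picture (480x640x3 uint8, blue, green, red); there is no depth.
- viewer.camera_params(name): a dict with "fx", "fy", "cx", "cy" (pixels), "dist" ([k1, k2, p1, p2, k3] as OpenCV has them; the pictures are not rectified), "pose" (4x4, takes a point from camera to world coordinates); the wrist camera has in their place "tool_from_camera" (4x4, takes a point from camera to tool coordinates, whose origin is the TCP and whose axes are the flange's). Camera axes: x right, y up, looking along -z (the intrinsics and any distortion apply to the point x, -y, -z); pixel columns grow to the right and rows downward; lengths in mm; the calibration is good to about 2 mm. A picture is of the moment at which its call begins: read the wrist's pose just before it. camera_params takes no time and is no camera call.
A pose or a line that the arm cannot do raises env.IKError and nothing moves.
- workorder.sign_off(): hands the job in, once; it reports no verdict.
The state is a dict: "time_s": time; "qpos": joint angles; "dq": joint speeds; "tau": joint torques, N m; "tool_pos": TCP position; "orientation": TCP orientation; "force": force on the tool from outside, world axes, zero at the start; "wrist_torque": the same for the moment, N m; "width": finger opening in mm.
Only numpy, scipy, OpenCV 4.12 (cv2) and the standard library are available. Lean on these libraries where they do the work, as an engineer would, in place of code of your own. Each camera call takes 0.05 s, during which the arm holds its last target. There are 200 camera calls.

## Working session

There is one attempt and no reset: what is moved stays moved. The work goes in short steps, each a Python script; the robot and the scene stay as the last script left them, time stands still between calls to the robot, and variables do not carry over. Pictures are saved under pics/ and viewed, on a budget of 10 in all, crops included, one or two more only if the job needs it, and the job is handed in when it is done.

```bash
mkdir -p pics; ls; python3 - <<'E'
from station import env,viewer
import cv2,numpy as np
for n in("scene","side"):
    cv2.imwrite(f"pics/{n}0.png",viewer.camera(n)); p=viewer.camera_params(n); print(n,{k:np.round(v,3).tolist() for k,v in p.items()})
print(viewer.camera_params("wrist")); print(env.read_state())
E
```

```text
pics
scene {'fx': 512.097, 'fy': 512.097, 'cx': 316.371, 'cy': 235.444, 'dist': [-0.079, 0.0, 0.0, 0.0, 0.0], 'pose': [[-0.564, 0.443, -0.698, -168.818], [-0.826, -0.278, 0.491, 793.035], [0.023, 0.853, 0.522, 644.729], [0.0, 0.0, 0.0, 1.0]]}
side {'fx': 435.528, 'fy': 435.528, 'cx': 326.398, 'cy': 240.705, 'dist': [0.037, 0.0, 0.0, 0.0, 0.0], 'pose': [[0.909, 0.152, -0.389, 270.929], [-0.418, 0.36, -0.834, -447.719], [0.014, 0.921, 0.39, 434.115], [0.0, 0.0, 0.0, 1.0]]}
{'fx': 347.21413797733237, 'fy': 347.21413797733237, 'cx': 318.48854096588605, 'cy': 234.75328568267486, 'dist': array([-0.03581145,  0.        ,  0.        ,  0.        ,  0.        ]), 'tool_from_camera': array([[ 4.42713478e-04,  9.59574629e-01,  2.81453967e-01,
         7.82165832e+01],
       [ 9.99999492e-01, -1.69839056e-04, -9.93910327e-04,
        -6.70366144e-01],
       [-9.05929257e-04,  2.81454264e-01, -9.59574216e-01,
        -8.21254023e+01],
       [ 0.00000000e+00,  0.00000000e+00,  0.00000000e+00,
         1.00000000e+00]])}
{'time_s': 0.1, 'qpos': array([-1.17198340e+00,  4.23718124e-01,  1.63057871e+00, -6.11869102e-06,
        1.08861973e+00, -1.89745343e-02]), 'dq': array([ 0.00022444, -0.00241352, -0.00179984, -0.00070968, -0.00062789,
       -0.00046519]), 'tau': array([ 6.11561118e-04, -5.45608771e+01, -2.74325341e+01,  6.45531085e-02,
        1.86820782e-02, -1.69485827e-05]), 'tool_pos': array([ 253.47572403, -570.87497768,  302.02197405]), 'orientation': array([ 9.78260420e-01,  2.07379152e-01, -1.27624768e-04, -6.49542865e-04]), 'force': array([-0.25266961,  0.37271344, -0.33481538]), 'wrist_torque': array([ 0.00305386, -0.00425591, -0.00363687]), 'width': 87.91940799870102}
```

View pics/scene0.png

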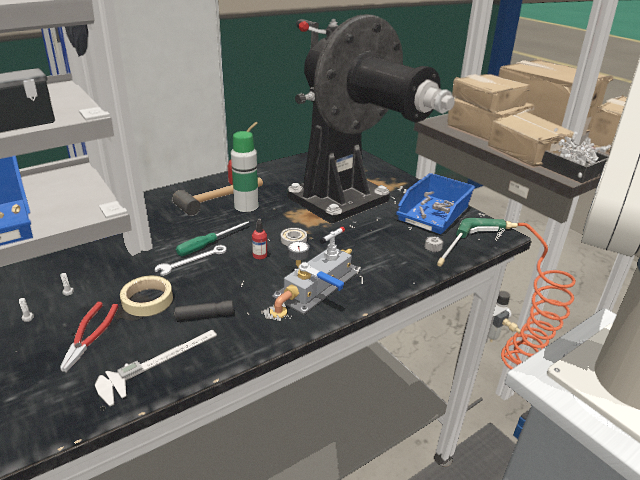

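View pics/side0.png

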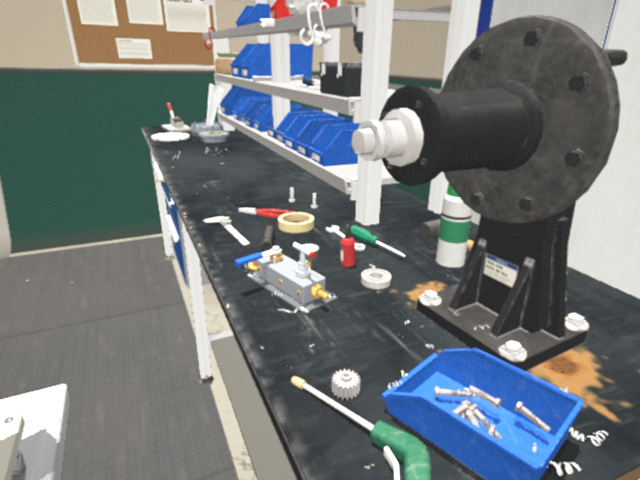

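The scene picture shows the manifold around px (318,275): T-handle bar near (333,238), red cap end (342,230), blue lever end (342,284), and the copper inlet end near (278,310). The bearing is at (293,237), the bottle at (260,243), the torch at (204,311) and the gear at (433,243). The side view shows the same layout. Next I'll compute rough positions and look from above with the wrist camera.

```bash
cat > h.py <<'E'
from station import env,set_gripper,viewer,workorder
import cv2,numpy as np
from scipy.spatial.transform import Rotation as R
def campose(n,st=None):
    p=viewer.camera_params(n)
    if n!="wrist": return p,p["pose"]
    st=st or env.read_state(); T=np.eye(4); T[:3,:3]=R.from_quat(st["orientation"]).as_matrix(); T[:3,3]=st["tool_pos"]
    return p,T@p["tool_from_camera"]
def px2w(n,uv,z,st=None):
    p,T=campose(n,st); K=np.array([[p["fx"],0,p["cx"]],[0,p["fy"],p["cy"]],[0,0,1]])
    x,y=cv2.undistortPoints(np.array([[uv]],float),K,np.array(p["dist"]))[0,0]
    d=T[:3,:3]@[x,-y,-1]; o=T[:3,3]; return o+d*(z-o[2])/d[2]
def down(a): # tool z down, tool y (closing line) at world heading a
    y=np.array([np.cos(a),np.sin(a),0]); z=np.array([0,0,-1.]); return R.from_matrix(np.c_[np.cross(y,z),y,z]).as_quat()
E
python3 - <<'E'
from h import *
for n,l in {"scene":dict(T=(333,238,100),red=(342,230,100),lev=(342,284,67),inlet=(272,316,0),bear=(293,240,8),bottle=(260,257,0),torch=(204,311,13),gear=(433,243,20)),"side":dict(T=(302,247,100),red=(312,247,100),lev=(238,263,67),gear=(346,380,20),bottle=(347,265,0),bear=(376,280,8))}.items():
    for k,v in l.items(): print(n,k,px2w(n,v[:2],v[2]).round(0)[:2])
E
```

```text
scene T [533. 258.]
scene red [548. 224.]
scene lev [433. 308.]
scene inlet [494. 426.]
scene bear [694. 252.]
scene bottle [683. 347.]
scene torch [562. 535.]
scene gear [494.  -4.]
side T [549. 257.]
side red [566. 250.]
side lev [436. 304.]
side gear [503. -23.]
side bottle [688. 335.]
side bear [704. 234.]
```

```bash
python3 - <<'E'
from h import *
def ray(n,uv):
    a=px2w(n,uv,0);o=campose(n)[1][:3,3]; d=a-o; return o,d/np.linalg.norm(d)
def tri(a,b):
    A=np.zeros((3,3));c=np.zeros(3)
    for n,uv in(("scene",a),("side",b)):
        o,d=ray(n,uv);M=np.eye(3)-np.outer(d,d);A+=M;c+=M@o
    return np.linalg.solve(A,c).round(0)
print("spindle end",tri((440,97),(367,143)),"flange of cylinder",tri((412,90),(410,130)))
print("T",tri((333,238),(302,247)),"red",tri((342,230),(312,247)))
for uv in((420,305),(512,360)): print(px2w("side",uv,0).round(0))
q=env.ik([500,290,330],down(0)); print(q); print(env.ik([500,290,330],down(1.57)))
E
```

```text
spindle end [532.  -1. 346.] flange of cylinder [600.  15. 351.]
T [544. 253.  98.] red [552. 225. 106.]
[738. 127.   0.]
[772. -64.   0.]
[ 5.04994597e-01  3.23774290e-01  1.71173792e+00 -4.44089210e-16
  1.10608045e+00  5.04994597e-01]
[ 5.04994597e-01  3.23774290e-01  1.71173792e+00 -4.44089210e-16
  1.10608045e+00 -1.06500540e+00]
```

```bash
cat > look1.py <<'E'
from h import *
q1=-1.15; r=400
env.reach([r*np.cos(q1),r*np.sin(q1),330],down(q1+np.pi/2))
q=env.read_state()["qpos"].copy(); print(q.round(2)); q[0]=0.6; env.move_joints(q)
env.reach([470,270,330],down(np.pi/2+.5))
env.hold(.3); s=env.read_state(); cv2.imwrite("pics/w1.png",viewer.camera("wrist")); print(s["tool_pos"],s["time_s"],s["qpos"].round(2))
E
python3 look1.py
```

```text
[-1.18  0.04  2.07 -0.    1.03 -1.6 ]
[469.1223503  269.92747894 330.38774704] 4.6833 [ 0.5   0.27  1.79  0.    1.08 -1.57]
```

View pics/w1.png

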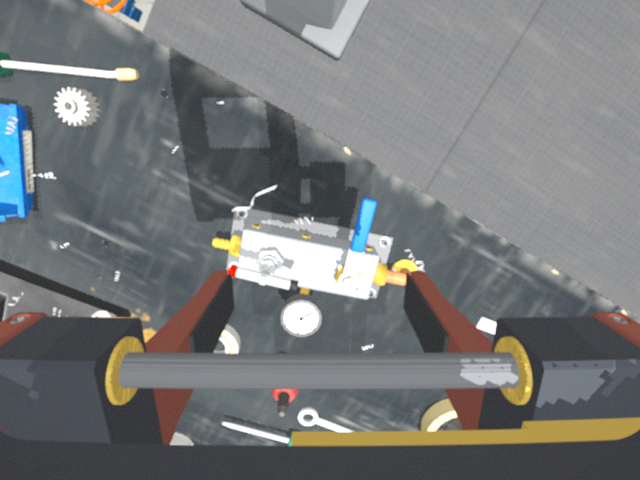

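The wrist picture shows the red cap end at (232,271), the black end at (299,289) and the lever from (347,278) to its end at (368,202). The gauge centre is at (301,318), with the inlet to the right at (405,276), the outlet to the left at (215,243), and the bench edge above.

```bash
python3 - <<'E'
from h import *
for k,v in dict(red=(230,270.5,100),black=(299,289,100),gauge=(301,318,74),levend=(368,201,67),levroot=(360,250,67),axis=(348,276,67),c1=(242,232,46),c2=(389,250,46),c3=(236,279,46),c4=(377,299,46),body=(268,260,74)).items(): print(k,px2w("wrist",v[:2],v[2]).round(1)[:2])
E
```

```text
red [555.9 219.9]
black [541.  287.8]
gauge [582.3 310.4]
levend [436.2 309.3]
levroot [485.1 328.8]
axis [516.7 332.6]
c1 [534.5 210.1]
c2 [474.6 363. ]
c3 [588.8 227.9]
c4 [532.6 382.9]
body [538.9 248.6]
```

```bash
cat > look2.py <<'E'
from h import *
a=np.deg2rad(12.4)
env.reach([548.5,253.9,260],down(a)); env.move_l([548.5,253.9,215],rate=100); set_gripper(60)
env.hold(.2); s=env.read_state(); cv2.imwrite("pics/w2.png",viewer.camera("wrist")); print(s["tool_pos"],s["time_s"],s["qpos"].round(3),s["wrist_torque"],s["force"])
for v in ((320,200),(320,250)): print(px2w("wrist",v,100))
E
python3 look2.py
```

```text
[548.49650648 253.93065828 214.9734924 ] 7.7167 [0.414 0.503 1.735 0.    0.903 0.197] [-0.05750465 -0.08249808 -0.02288568] [-0.56086235 -0.49482542  0.15873686]
[541.3372622  294.24919906 100.        ]
[547.90720358 264.6031142  100.        ]
```

View pics/w2.png

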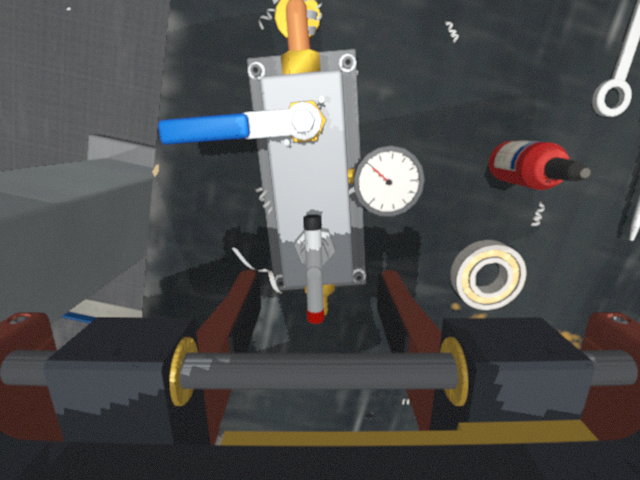

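The close-up shows the black end at (313,215), the red end at (316,322), the lever axis at (302,121), the sleeve end at (160,130), the gauge centre at (389,181), the bottle's nozzle at (585,172) and the bearing at (488,275).

```bash
python3 - <<'E'
from h import *
P={k:px2w("wrist",v[:2],v[2])[:2] for k,v in dict(red=(316,322,100),black=(313,215,100),gauge=(389,181,74),levend=(160,131,67),axis=(302,121,70),bear=(488,275,8),bottletop=(585,172,96)).items()}
for k in P: print(k,P[k].round(1))
d=P["red"]-P["black"]; print((P["red"]+P["black"])/2,np.hypot(*d),np.degrees(np.arctan2(d[1],d[0])))
d=P["levend"]-P["axis"]; print(np.hypot(*d),np.degrees(np.arctan2(d[1],d[0])))
d=P["axis"]-(P["red"]+P["black"])/2;print(np.hypot(*d),np.degrees(np.arctan2(d[1],d[0])))
E
```

```text
red [556.  216.5]
black [539.3 284.7]
gauge [583.1 311.1]
levend [432.9 310.1]
axis [520.9 335.1]
bear [709.3 243.1]
bottletop [689.6 343.6]
[547.61297512 250.59771795] 70.28469137442018 -76.26982658323229
91.49028594021836 -164.1159569868839
88.65866237873779 107.52044873620095
```

```bash
cat > grasp.py <<'E'
from h import *
a=np.deg2rad(13.7); c=[548,252]
env.move_l(c+[215],rot=down(a)); print(env.move_l(c+[174],rate=60,f_stop=6))
s0=env.read_state(); set_gripper(0); env.hold(.2); s=env.read_state()
for s in (s0,s): print(s["time_s"],s["tool_pos"].round(2),s["force"].round(2),s["wrist_torque"].round(3),s["width"],s["qpos"].round(3),s["tau"].round(3)[5])
# small test of step timing and response
q=s["qpos"].copy()
for i in range(4):
    q[5]+=np.deg2rad(3); env.move_joints(q); s=env.read_state(); print(s["time_s"],np.degrees(s["qpos"][5]).round(2),s["force"].round(2),s["wrist_torque"].round(3),s["tau"].round(3)[5],round(s["width"],2))
E
python3 grasp.py
```

```text
False
8.85 [548.18 252.08 174.08] [ 0.42 -0.08 -0.77] [-0.034 -0.063 -0.018] 59.91809190044094 [0.411 0.56  1.755 0.    0.826 0.172] -0.0
9.8917 [547.55 251.88 173.97] [-4.15 -0.98  4.92] [-0.213  0.818 -0.022] 9.16266318244407 [0.411 0.56  1.756 0.    0.826 0.172] 0.011
10.1417 12.79 [-4.81 -0.75  4.31] [-0.238  0.696 -0.035] 0.211 9.04
10.3917 15.75 [-4.04 -1.54  4.07] [-0.19   0.692  0.036] 0.197 9.11
10.6417 18.73 [-4.   -0.25  3.74] [-0.209  0.647  0.018] 0.193 8.93
10.8917 21.72 [-4.63 -0.21  3.34] [-0.219  0.628  0.045] 0.192 8.68
```

```bash
cat > turn.py <<'E'
from h import *
s=env.read_state(); q0=s["qpos"].copy(); p0=s["tool_pos"].copy(); a0=q0[0]-q0[5]
th=0; step=3; log=[]
def go(th):
    q=env.ik(p0-[0,0,2*th/360],down(a0-np.deg2rad(th))); env.move_joints(q)
    s=env.read_state(); log.append((s["time_s"],np.degrees(s["qpos"][5]),s["wrist_torque"][2],s["tau"][5],*s["force"],s["width"])); return s["wrist_torque"][2]
while np.degrees(q0[5])+th<137:
    th+=step; t=go(th)
    if t>.15: step=1
    if t>.45: break
env.hold(.4); s=env.read_state(); print("end",th,s["wrist_torque"][2],np.degrees(s["qpos"][5]))
L=np.array(log).round(2)
print(L[:4].tolist()); print(L[4:-14:4].tolist()); print(*L[-14:].tolist(),sep="\n")
E
python3 turn.py
```

```text
end 82 0.4566624758299207 103.71511834286072
[[11.14, 24.57, 0.02, 0.18, -4.56, -1.69, 2.8, 9.2], [11.39, 27.57, 0.04, 0.19, -3.48, -0.6, 3.65, 9.14], [11.64, 30.56, -0.01, 0.19, -4.37, -1.43, 3.38, 8.9], [11.89, 33.56, 0.08, 0.19, -2.77, -0.26, 2.88, 9.05]]
[[12.14, 36.56, 0.0, 0.19, -3.36, -1.11, 3.54, 9.11], [13.14, 48.56, -0.01, 0.2, -3.18, -1.86, 3.43, 8.92], [14.14, 60.56, 0.05, 0.2, -2.29, -2.13, 2.84, 9.22]]
[15.14, 72.56, 0.07, 0.2, -1.1, -3.01, 1.41, 9.06]
[15.39, 75.56, 0.05, 0.2, -1.61, -3.47, 2.01, 9.28]
[15.64, 78.56, 0.0, 0.2, -1.31, -2.21, 2.88, 9.25]
[15.89, 81.56, -0.04, 0.2, -0.37, -2.58, 1.85, 9.2]
[16.14, 84.56, 0.05, 0.2, -2.29, -2.7, 2.01, 9.11]
[16.39, 87.56, -0.01, 0.2, -2.06, -2.9, 1.64, 9.08]
[16.64, 90.56, 0.02, 0.2, -0.51, -2.79, 2.19, 9.13]
[16.89, 93.56, 0.02, 0.2, -1.11, -3.01, 1.97, 9.17]
[17.14, 96.56, 0.13, 0.32, -0.49, -3.52, 1.99, 9.2]
[17.39, 99.55, 0.24, 0.46, -1.31, -3.37, 2.61, 9.33]
[17.64, 100.65, 0.29, 0.39, -1.27, -4.04, 2.91, 9.31]
[17.89, 101.69, 0.37, 0.44, -1.1, -3.72, 3.26, 9.69]
[18.14, 102.7, 0.41, 0.49, -1.53, -2.79, 3.69, 9.21]
[18.39, 103.7, 0.5, 0.52, -2.19, -4.55, 3.82, 9.74]
```

```bash
cat > back.py <<'E'
from h import *
s=env.read_state(); q0=s["qpos"].copy(); p0=s["tool_pos"].copy(); a0=q0[0]-q0[5]
tot=np.degrees(q0[5])-5.2
for th in np.linspace(0,tot,13)[1:]:
    env.move_joints(env.ik(p0+[0,0,2*th/360],down(a0+np.deg2rad(th))))
    s=env.read_state(); print(np.degrees(s["qpos"][5]).round(2),s["wrist_torque"][2].round(3),s["force"].round(1))
env.hold(.7); set_gripper(60); env.hold(.2)
s=env.read_state(); print(s["time_s"],s["qpos"],s["tool_pos"],s["force"])
env.move_l([548,252,215],rot=down(np.deg2rad(13.7)),rate=100); env.hold(.2); s=env.read_state(); cv2.imwrite("pics/w3.png",viewer.camera("wrist")); print(s["time_s"],s["tool_pos"])
E
python3 back.py
```

```text
95.72 0.099 [-1.2 -3.8  2.4]
87.64 0.024 [-2.2 -3.6  3. ]
79.48 -0.013 [-1.6 -2.3  3.3]
71.29 0.063 [-0.9 -3.   3.1]
63.09 0.012 [-1.6 -2.3  2.7]
54.89 -0.038 [-2.7 -2.1  2.6]
46.68 -0.031 [-1.7 -2.   2.8]
38.47 -0.004 [-2.5 -2.1  2.9]
30.26 0.004 [-3.4 -1.5  3.3]
22.05 -0.02 [-4.2 -1.7  4.5]
13.84 -0.026 [-4.5 -1.   3.2]
5.63 -0.029 [-4.5 -0.9  2.9]
23.8083 [4.11432566e-01 5.59659678e-01 1.75680103e+00 4.63418999e-05
 8.25182297e-01 9.07657092e-02] [547.53361265 251.90034266 174.02745459] [-0.25491923 -0.68047981  0.1580352 ]
24.5667 [547.60995618 251.83354862 214.24250156]
```

View pics/w3.png

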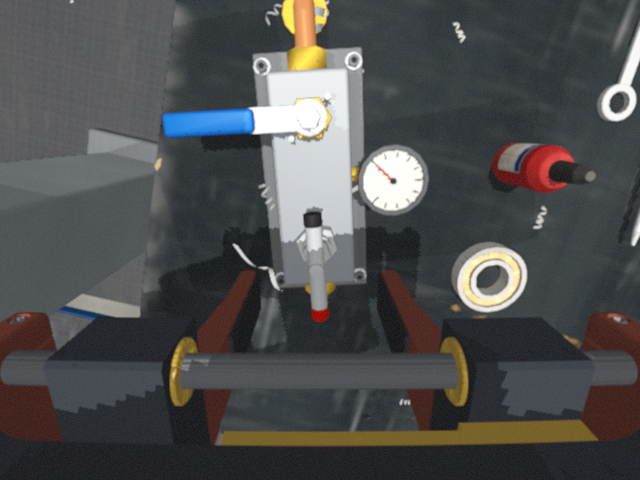

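The bar runs from the black end at (313,213) to the red end at (320,319). That is about 4° ccw of the start, against a predicted +4.6°, so the setting agrees with a quarter turn. Nothing else has moved. Next I'll push the lever with closed fingers.

```bash
cat > lever.py <<'E'
from h import *
A=np.array([520.8,336.]); 
def pose(ph,off,z=138,r=72):
    f=np.deg2rad(ph); u=np.array([np.cos(f),np.sin(f)]); n=np.array([-u[1],u[0]])
    return np.r_[A+r*u+off*n,z], down(f-np.pi)
set_gripper(0)
p,o=pose(197,38,215); env.reach(p,o)
p,o=pose(197,38); print(env.move_l(p,rot=o,rate=120,f_stop=6))
f0=env.read_state()["force"]; ph,off=197.,17.5
seq=[(197,28)]+[(x,17.5) for x in np.arange(195,113,-6)]+[(x,17.5) for x in np.arange(112,98,-1.5)]
for ph,off in seq:
    p,o=pose(ph,off); hit=env.move_l(p,rot=o,rate=60,f_stop=15); s=env.read_state(); f=s["force"]-f0
    f_=np.deg2rad(ph); t=f[:2]@[-np.sin(f_),np.cos(f_)]
    print(round(ph,1),round(s["time_s"],2),f.round(1),"tang",round(t,1),hit)
    if hit or (ph<113 and t>8): break
env.hold(.3)
p,o=pose(ph,45); env.move_l(p,rot=o); p[2]=215; env.move_l(p); env.hold(.2)
cv2.imwrite("pics/w4.png",viewer.camera("wrist")); cv2.imwrite("pics/s4.png",viewer.camera("scene")[180:340,160:460].repeat(2,0).repeat(2,1)); s=env.read_state(); print(s["time_s"],s["tool_pos"])
E
python3 lever.py
```

```text
False
197 27.17 [ 0.4  0.2 -0.7] tang -0.1 False
195 27.53 [ 0.7  0.7 -1.4] tang -0.5 False
189 27.82 [-0.3  0.8  0.2] tang -0.8 False
183 28.1 [-0.1  0.  -0.5] tang -0.0 False
177 28.38 [-0.4 -0.5 -0.8] tang 0.5 False
171 28.67 [-0.3 -0.8 -0.7] tang 0.8 False
165 28.95 [ 0.2  0.7 -0.7] tang -0.7 False
159 29.23 [ 0.5 -0.1  0.2] tang -0.1 False
153 29.52 [-1.4 -1.   0.4] tang 1.5 False
147 29.8 [-0.8  0.1 -1.2] tang 0.3 False
141 30.08 [-0.1  0.2 -1.2] tang -0.1 False
135 30.37 [ 1.1 -0.5 -0.4] tang -0.4 False
129 30.65 [-0.3  0.1 -1.3] tang 0.1 False
123 30.93 [-0.  -0.4 -0.7] tang 0.3 False
117 31.22 [-0.3 -0.8 -0.7] tang 0.6 False
112.0 31.48 [ 0.9 -0.1 -0.8] tang -0.8 False
110.5 31.73 [-1.1 -0.  -0.1] tang 1.1 False
109.0 31.98 [-1.4 -0.8 -0.4] tang 1.6 False
107.5 32.23 [-3.6 -3.3  2.1] tang 4.4 False
106.0 32.48 [-9.5 -3.8  7.1] tang 10.2 False
34.075 [457.40982871 392.58982351 214.07660362]
```

View pics/w4.png

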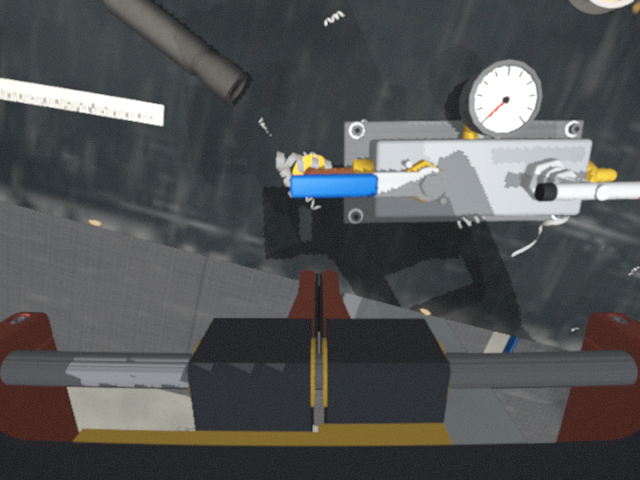

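The lever lies along the pipe, sleeve end at (291,187), axis at (432,180). The gauge needle has swung, and the T-bar (black end at (540,192)) is still parallel to the pipe. I'll check the angle numerically and look at the enlarged scene crop.

```bash
python3 - <<'E'
from h import *
e=px2w("wrist",(291,187),67)[:2];m=px2w("wrist",(377,184),67)[:2];a=px2w("wrist",(432,180),70)[:2]
c1=px2w("wrist",(376,215),46)[:2];c2=px2w("wrist",(578,211),46)[:2]
h=lambda d:np.degrees(np.arctan2(d[1],d[0]))
print(a,h(e-a),h(e-m),"block edge",h(c1-c2),np.hypot(*(e-a)))
E
```

```text
[524.59984206 335.3763011 ] 109.21140233119594 108.04554340232806 block edge 107.28125021989857 92.3304109847345
```

View pics/s4.png

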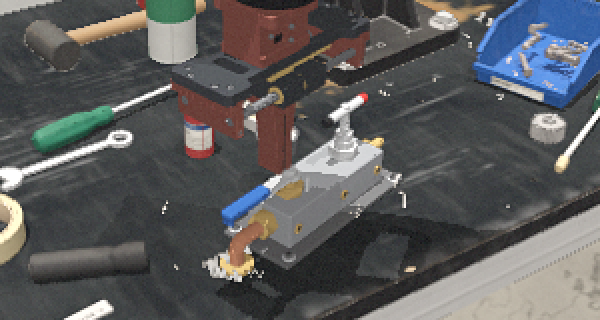

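The crop shows the blue lever over the inlet (sleeve end at (228,217)), the T-bar along the block, and the torch, bottle and gear where they were. The gripper is clear of everything, so I'll hand the job in.

```bash
python3 -c "
from h import *
print(env.read_state()['force']); workorder.sign_off()"
```

```text
[ 0.96961789 -0.95866467  1.71523992]
the job is handed in; nothing more can be done
```

The needle is set a quarter turn off its seat and the blue lever is fully open. I handed the job in at about 34 s of the 72 s allowed, and the sign-off gives no verdict.

- **Needle seating:** I turned the T-handle clockwise until the torque began to rise, then stopped at about 0.46–0.50 Nm, held 0.4 s, well under the 0.9 Nm scoring limit. This was with the lever still shut.
- **Quarter turn back:** I backed it off 90° from the angle where the torque first rose. The camera check put the bar about 4° from its starting angle, against 4.6° predicted, so the setting should be within a few degrees.
- **Lever:** I pushed it open with closed fingers until it met its stop, where the force rose to 10 N. The last picture puts it 1–2° off the pipe line, which is within the camera error.
- **Surroundings:** The T-bar still looked parallel to the pipe after the lever moved, though I didn't measure its angle again. In the last pictures the torch, bottle and gear were where they started. The bearing was out of clear view by then, but it had not moved when the needle was done, and the arm did not go near it afterwards. The gripper ended well clear of everything.

No check failed. The one disagreement was a few millimetres between position estimates from different pictures.

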